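# Seat the flat stake in the bench stake holder and clamp it

### The job

Take the flat-faced steel stake out of the wooden rack and plug its square tang into the square hole of the blue stake holder until its collar sits fully home on the block. Then screw the red clamp knob clockwise all the way down to its stop to lock it. Leave the stake standing there, released, and leave the other stakes, the hammer and the tin where they are.

Things in the scene. Friction and masses are not known exactly. Their poses are not given: they have to be found in the camera images.
- flat_stake: Loose steel stake, 0.68-0.92 kg, upright in one of the rack's wells (any), collar on the rack top. Origin: centre of tang's foot, z up. Tang 28 mm square, z 0-42, tapering to 22 over its last 7; square collar 50 mm, z 42-48; neck 24 mm round, z 48-72; bright flat-topped head 34 mm (x) by 56 mm (y), z 72-98: grip it closing along x. Tang fits the socket in any of four quarter turns.
- stake_grip (a point): Centre of the flat stake's head, 85 mm above the tang's foot, 43 mm above the collar's underside; axes as the stake's.
- stake_collar (a point): Centre of the underside of the flat stake's collar, 42 mm above the tang's foot; axes as the stake's.
- rack: Fixed pale wooden rack, 90 mm (x) by 260 mm (y) by 70 mm high, with three loose-fitting square wells 42 mm wide and 52 mm deep in a row along y at -90, 0 and +90 mm. Origin: centre of its underside, on the bench. It may stand left or right of the robot's centre line.
- holder: Fixed blue iron stake holder bolted to the bench, 90 mm (x) by 220 mm (y) by 70 mm high. Origin: centre of its underside. Its square hole is at y = -60 mm, its red clamp knob at y = +60 mm on a 22 mm high steel boss.
- socket (a point): Centre of the mouth of the holder's square hole, level with the block's top (70 mm above the bench); axes as the holder's, the hole's sides along x and y. The hole is 31 mm square, 52 mm deep, its mouth bevelled by 3 mm all round.
- clamp (a joint): Turn of the red knob, rad: 0 = open (up), 1.5 = at its stop (down); starts between 0 and 0.35. Grows clockwise seen from above; the knob sinks 6 mm per rad (9 mm in all). Takes about 0.1 N m and stays where left. It draws a wedge inside the block that cannot be felt on the stake.
- clamp_grip (a point): Grip point of the red knob, on its vertical axis, moving and turning with it: 128 mm above the bench at joint 0, 119 at the stop. The grip is an upright bar 64 mm along this point's x, 22 mm thick along its y (close fingers along y), from 18 mm below to 16 mm above this point; a 40 mm disc lies 22 to 14 mm below. Bar lies along the holder's x at joint 0.
- dome_stake: Bystander: steel stake with a round domed head (48 mm diameter), 100 mm tall, in another well of the rack. Origin: centre of its tang's foot.
- cone_stake: Bystander: stake with a brass cone head (40 mm at its base), 122 mm tall, in another well of the rack. Origin: centre of its tang's foot.
- hammer: Bystander: hammer with a yellow handle, 240 mm long, lying across the far side of the bench. Origin: underside, mid-length; handle towards its -x.
- tin: Bystander: pale tin with a yellow band, 90 mm diameter, 120 mm tall, standing on the far left side of the bench. Origin: centre of its underside.
Not all that is in view belongs to the job. Leave any pink look-alike of the flat_stake alone. Several things have the shape of the holder; the one meant has the colours described above.

How it is judged:
By the outcome, as a careful person would: the job done as asked, in the order asked, and still so for the second after the job is handed in, with the robot touching nothing.
It also fails if it takes over 67 s, if anything falls off the work surface, if the arm or the gripper's body presses on something with over 40 N, if the wrist force passes 120 N, or if a joint passes its speed limit or range.

### The arm

A 6-joint arm with a two-finger parallel gripper is mounted at the origin on the work surface. World frame = base frame: x ahead of the robot, y to its left, z up, the work surface at z = 0. Lengths are in mm, angles in rad, forces in N, time in s.
With the tool pointing down it reaches from about 275 to 1000 mm from the base axis. Payload 8.4 kg.
Tool frame: the origin (TCP) lies on the centre line of the jaws, within the pads' length; the fingertips stand 17 mm ahead of it and the grasp point (between the pads) lies 2 mm behind it; z points along the fingers, y is the line along which they close (so a half turn about z gives the same grasp; the last joint's range is limited). The gripper opens to 85 mm and grips with 20 to 120 N. Pads are 22 mm wide; open, the fingers measure 114 mm over their backs; the gripper's body (76 mm by 85 mm) begins 54 mm behind the grasp point. The pads swing forward as they close: fully open they stand 13 mm farther back than shut.
Start: joints at [1.303, 0.353, 1.633, -0, 1.155, -0.002], TCP at [164.174, 603.054, 226.081] pointing down, gripper open.
Joint ranges: [-2.63, 2.63], [-0.92, 2.1], [0.06, 2.66], [-1.3, 4.44], [0, 2.69], [-3.02, 3.02]. Speed limits (rad/s): [2.22, 2.22, 2.79, 3.14, 3.14, 3.14].

### API

Orientations are given as [roll, pitch, yaw] about the fixed x, y, z axes, in that order (R = Rz(yaw) Ry(pitch) Rx(roll)).
In Python, from rig import r, eyes gives the robot as it stands. The module is installed in compiled form; this text tells all that it offers.
- The arm moves only by the shell command python3 -m inch 'ROWS' [FORCE]. ROWS is JSON, a list of rows, each a list of 7 numbers: the shift along the tool's x, y, z in m, then the turn, a rotation vector about the tool's x, y, z in degrees, then the closure, from -1 (fully open) to 1 (shut). In form: [[x, y, z, rx, ry, rz, gripper], ...]. A call has 1 to 8 rows; each row shifts and turns the commanded pose from where the row before left it, along the tool's axes as they then stand; what a row does not reach is not made up. A row lasts 1/10 s, in which the tool goes at most 50 mm and 8.59 degrees, less where a joint would pass 70% of its speed; a pose out of reach is approached as far as the arm can. A call with a gripper value outside its range is refused whole. The fingers move at their own pace and stop on an object; FORCE is the grip in N (left out, the last holds). Time passes only in rows, so rows that do not move let the fingers close. It gives the time, the measured TCP pose, the force, the opening and the grip force at its end, in the units of the state.
- r.sense(): the state, without advancing time (a new reading comes with each control period).
- eyes.grab_frame(name): name is "scene" or "top"; returns a dict with "img" (384x512x3 uint8, blue, green, red), "fx", "fy", "cx", "cy" (pixels), "D" ([k1, k2, p1, p2, k3] as OpenCV has them; the pictures are not rectified), "R" (3x3) and "t" (3): a world point X has camera coordinates R X + t. Camera axes: x right, y down, z forward; pixel columns grow to the right and rows downward; lengths in mm; the calibration is good to about 2 mm. A picture is of the moment at which its call begins. There is no depth.
- r.sign_off(): hands the job in; it is judged then, once.
The state is a dict: "clock": time; "qpos": joint angles; "qvel": joint speeds; "joint_efforts": joint torques, N m; "eef_pos": TCP position; "tcp_rot": TCP orientation; "contact_force": force on the tool from outside, world axes, zero at the start; "wrist_torque": the same for the moment, N m; "opening": opening from 0.0 (shut) to 1.0 (fully open); "grasp_force": force on a finger pad.
Only numpy, scipy, OpenCV 4.12 (cv2) and the standard library are available. Lean on these libraries where they do the work, as an engineer would, in place of code of your own. Each camera call takes 0.05 s, during which the arm holds its last target. There are 200 camera calls.

## Working session

There is one attempt and no reset: what is moved stays moved. The work goes in short steps, Python scripts to look and compute and a shell command to move; the robot and the scene stay as the last step left them, time stands still between calls to the robot, and variables do not carry over. Pictures are saved under pics/ and viewed, at most 10 in all, crops included, and the job is handed in when it is done.

```bash
mkdir -p pics
python3 - <<'E'
from rig import r,eyes
import cv2,numpy as np,pickle
f={n:eyes.grab_frame(n) for n in("scene","top")}
pickle.dump(f,open("f0.pkl","wb"))
for n in f:
    cv2.imwrite(f"pics/{n}0.png",f[n]["img"]); R=np.array(f[n]["R"]);print(n,f[n]["fx"],f[n]["D"],(-R.T@np.array(f[n]["t"])).round(),R.round(2).tolist())
print(r.sense())
E
```

```text
scene 483.53622577232744 [-0.1847456  0.         0.         0.         0.       ] [1471.  -53.  789.] [[0.04, 1.0, -0.01], [0.58, -0.03, -0.81], [-0.81, 0.03, -0.59]]
top 414.86130256040724 [-0.14400285  0.          0.          0.          0.        ] [ 354.   16. 1040.] [[-0.14, -0.99, 0.0], [-0.97, 0.13, -0.22], [0.22, -0.03, -0.97]]
{'clock': 0.1, 'qpos': array([ 1.30262518e+00,  3.53598670e-01,  1.63405697e+00, -2.93275110e-05,
        1.15518968e+00, -2.39393026e-03]), 'qvel': array([ 0.00079353, -0.00379851, -0.00325229,  0.00135811,  0.00131584,
       -0.00029004]), 'joint_efforts': array([ 1.78250360e-03, -6.06356263e+01, -3.42821395e+01,  5.39440646e-05,
        3.95593568e-03,  6.82258064e-05]), 'eef_pos': array([164.05344403, 602.6392843 , 225.4255936 ]), 'tcp_rot': array([-3.14033992e+00,  2.38171714e-05,  2.87582731e+00]), 'contact_force': array([ 0.45382305, -0.0584911 , -0.0656351 ]), 'wrist_torque': array([0.04351854, 0.02798074, 0.03137356]), 'grasp_force': 0.0, 'opening': 1.0000632344010152}
```

View pics/scene0.png

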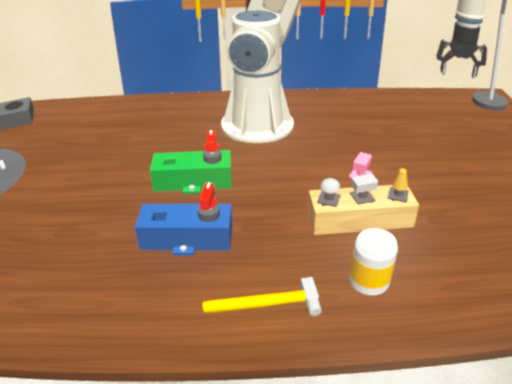

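View pics/top0.png

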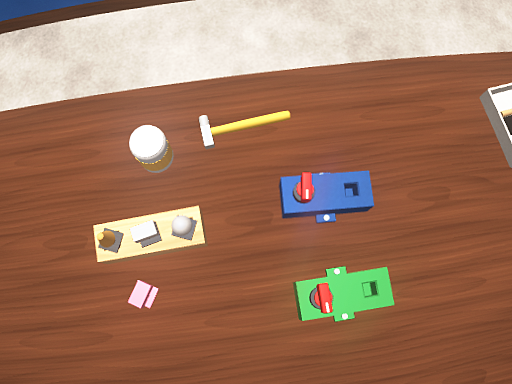

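Scene view: white-topped flat stake in the rack at (363,183), dome at (330,186), cone at (401,182), pink look-alike behind at (362,162); blue holder (185,225) and green one (190,168). In the top view they are: flat stake (145,232), pink (143,294), blue holder (326,194), green (345,294). The flat stake is the one with the bright flat-topped head in the middle well. The holder is the blue one with the red knob and the hole at (351,189). I'll confirm with a crop.

```bash
cat > h.py <<'E'
import cv2,numpy as np,pickle
from scipy.optimize import least_squares
def K(f): return np.array([[f["fx"],0,f["cx"]],[0,f["fy"],f["cy"]],[0,0,1.]])
def ray(f,p):
    u=cv2.undistortPoints(np.float64([[p]]),K(f),np.float64(f["D"]))[0,0]
    R=np.array(f["R"]);d=R.T@np.r_[u,1];return -R.T@np.array(f["t"]).ravel(),d/np.linalg.norm(d)
def plane(f,p,z): c,d=ray(f,p);return c+d*(z-c[2])/d[2]
def tri(f,p,g,q):
    a,d=ray(f,p);b,e=ray(g,q);s=np.linalg.lstsq(np.c_[d,-e],b-a,rcond=None)[0]
    P,Q=a+d*s[0],b+e*s[1];return (P+Q)/2,np.linalg.norm(P-Q)
def proj(f,X): return cv2.projectPoints(np.float64([X]),cv2.Rodrigues(np.array(f["R"]))[0],np.float64(f["t"]),K(f),np.float64(f["D"]))[0][0,0]
E
python3 - <<'E'
import pickle,cv2,numpy as np
f=pickle.load(open("f0.pkl","rb"));t,s=f["top"]["img"],f["scene"]["img"]
c=lambda i,x,y:cv2.resize(i[y:y+75,x:x+100],(400,300),interpolation=cv2.INTER_CUBIC)
cv2.imwrite("pics/c.png",np.vstack([np.hstack([c(t,100,195),c(t,278,158)]),np.hstack([c(s,318,150),c(s,135,178)])]))
E
```

```text
(no output)
```

View pics/c.png

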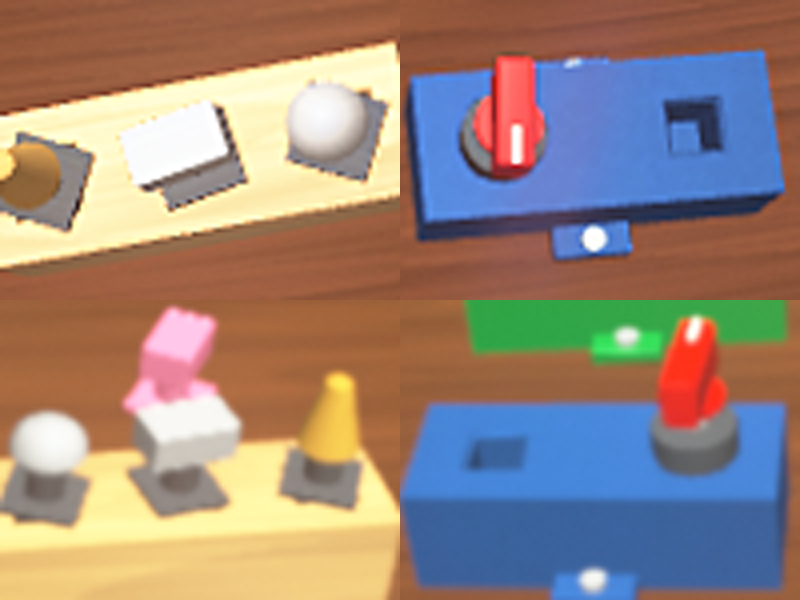

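The crop confirms it: the bright flat head is in the middle well, and the pink one stands apart behind the rack. The blue block's hole is at about (350.5,189) and its knob at (306,187).

Run:
```python
from h import *
f=pickle.load(open("f0.pkl","rb"));T,S=f["top"],f["scene"]
def px(F,pts,x0,y0):
    p=np.float32([[x0+a/4-.375,y0+b/4-.375] for a,b in pts])
    g=cv2.cvtColor(F["img"],cv2.COLOR_BGR2GRAY)
    q=cv2.cornerSubPix(g,p.reshape(-1,1,2).copy(),(2,2),(-1,-1),(3,50,.01)).reshape(-1,2)
    d=np.linalg.norm(q-p,axis=1);print("shift",d.round(2))
    return np.where((d<1)[:,None],q,p)
def rep(n,P,Q,z):
    print(n);X=[]
    for p,q in zip(P,Q):
        t,e=tri(T,p,S,q);a=plane(T,p,z);b=plane(S,q,z);print(" tri",t.round(1),"err",round(e,1),"top",a[:2].round(1),"scene",b[:2].round(1));X.append((t,a,b))
    X=np.array(X);print(" mean",X.mean(0).round(1).tolist())
    for k in range(3):
        x=X[:,k];print("  sides",np.linalg.norm(np.roll(x,-1,0)-x,axis=1).round(1),"ang",np.degrees([np.arctan2(*(x[(i+1)%4]-x[i])[1::-1]) for i in range(len(x))]).round(1))
# order: far(+x)left(+y), +x-y, -x-y, -x+y
hT=px(T,[(11,77),(365,52),(383,193),(20,222)],278,158)
hS=px(S,[(383,198),(3,198),(30,104),(385,104)],135,178)
rep("holder",hT,hS,70)
oT=px(T,[(267,100),(320,96),(323,151),(268,155)],278,158)
oS=px(S,[(122,168),(63,168),(70,137),(126,137)],135,178)
rep("hole",oT,oS,70)
kT=px(T,[(120,135),(212,100),(230,148),(143,188)],100,195)
kS=px(S,[(240,130),(150,139),(134,103),(222,95)],318,150)
rep("head",kT,kS,126)
print("knob")
bT=px(T,[(97,57),(132,57),(134,172),(93,170)],278,158)
for z in(128+16,):print(np.array([plane(T,p,z) for p in bT]).round(1).tolist())
```

```text
shift [0.45 0.59 1.01 1.06]
shift [0.   0.51 0.83 0.34]
holder
 tri [622.4 -87.7  70.1] err 4.9 top [622.4 -90.2] scene [622.7 -85.3]
 tri [ 609.6 -309.    68.8] err 5.8 top [ 609.6 -311.7] scene [ 612.1 -305.6]
 tri [ 521.3 -303.9   71.3] err 1.0 top [ 521.4 -303.8] scene [ 519.3 -304.9]
 tri [534.1 -83.4  68.8] err 2.0 top [533.9 -82.2] scene [535.6 -84.3]
 mean [[571.9, -196.0, 69.7], [571.8, -197.0, 70.0], [572.4, -195.0, 70.0]]
  sides [221.7  88.5 221.   88.4] ang [-93.3 176.7  86.7  -2.8]
  sides [221.8  88.5 221.9  88.8] ang [-93.3 174.9  86.8  -5.1]
  sides [220.6  92.8 221.3  87.1] ang [-92.8 179.6  85.8  -0.7]
shift [1.   0.68 0.27 0.76]
shift [0.28 0.93 0.   0.28]
hole
 tri [ 588.1 -241.7   70.4] err 3.5 top [ 588.3 -243.7] scene [ 588.2 -240. ]
 tri [ 586.9 -273.8   70.2] err 2.6 top [ 587.  -275.3] scene [ 587.1 -272.5]
 tri [ 553.3 -273.9   66.8] err 3.0 top [ 552.5 -271.4] scene [ 556.9 -274.5]
 tri [ 556.3 -240.    68.8] err 1.8 top [ 556.  -238.7] scene [ 557.5 -240.6]
 mean [[571.1, -257.4, 69.0], [571.0, -257.3, 70.0], [572.4, -256.9, 70.0]]
  sides [32.1 33.7 34.
[... 200 characters left out ...]
[0. 0. 0. 0.]
head
 tri [534.1 272.3 119.9] err 1.8 top [532.8 269.7] scene [542.5 270.3]
 tri [548.  214.7 125.6] err 2.0 top [548.  215.7] scene [548.7 213.5]
 tri [518.7 208.  131.5] err 2.6 top [519.5 207.9] scene [510.5 211.6]
 tri [504.3 263.9 124.9] err 9.0 top [503.3 259. ] scene [504.7 268.3]
 mean [[526.3, 239.8, 125.5], [525.9, 238.1, 126.0], [526.6, 240.9, 126.0]]
  sides [59.5 30.6 58.1 31.4] ang [ -76.5 -167.1  104.4   15.8]
  sides [56.2 29.6 53.6 31.3] ang [ -74.2 -164.7  107.5   20.1]
  sides [57.1 38.3 57.  37.8] ang [ -83.7 -177.1   95.8    3.1]
knob
shift [0.43 1.3  0.   0.  ]
[[607.4, -133.0, 144.0], [605.5, -152.1, 144.0], [539.6, -142.0, 144.0], [543.8, -119.5, 144.0]]
```

```bash
cat >> h.py <<'E'
from scipy.spatial.transform import Rotation as Ro
def delta(s,pos,yawdeg):
    "translation in current tool axes (m) and turn about tool axes (deg), target tool-down"
    A=Ro.from_euler("xyz",s["tcp_rot"]);B=Ro.from_euler("xyz",[np.pi,0,np.radians(yawdeg)])
    return (A.inv().apply(np.array(pos)-s["eef_pos"])/1000).round(4),(A.inv()*B).as_rotvec(degrees=True).round(2)
E
python3 - <<'E'
from h import *
f=pickle.load(open("f0.pkl","rb"));T=f["top"]
hsv=cv2.cvtColor(T["img"][215:255,128:168],cv2.COLOR_BGR2HSV)
for v in(190,210,225):
    m=((hsv[...,1]<40)&(hsv[...,2]>v)).astype(np.uint8)
    m=cv2.resize(m*255,None,fx=4,fy=4,interpolation=cv2.INTER_CUBIC);c=max(cv2.findContours((m>127).astype(np.uint8),0,1)[0],key=cv2.contourArea)
    b=cv2.boxPoints(cv2.minAreaRect(c))/4-.375+[128,215]
    W=np.array([plane(T,p,126) for p in b]);e=np.roll(W,-1,0)-W
    print(v,W.mean(0).round(1),np.linalg.norm(e,axis=1).round(1),np.degrees(np.arctan2(e[:,1],e[:,0])).round(1))
E
python3 -m inch '[[-0.04,-0.023,0,0,0,0,-1],[-0.04,-0.023,0,0,0,0,-1],[-0.04,-0.023,0,0,0,0,-1],[-0.04,-0.023,0,0,0,0,-1],[-0.04,-0.023,0,0,0,0,-1],[-0.04,-0.023,0,0,0,0,-1],[-0.04,-0.023,0,0,0,0,-1],[-0.04,-0.023,0,0,0,0,-1]]' 60
python3 -m inch '[[-0.04,-0.023,0,0,0,0,-1],[-0.04,-0.023,0,0,0,0,-1],[-0.04,-0.023,0,0,0,0,-1],[0,0,0,0,0,8.5,-1],[0,0,0,0,0,8.5,-1],[0,0,0,0,0,8.5,-1],[0,0,0,0,0,8.5,-1],[0,0,0,0,0,8.5,-1]]'
python3 -m inch '[[0,0,0,0,0,8.5,-1],[0,0,0,0,0,8.5,-1],[0,0,0,0,0,0,-1]]'
```

```text
190 [526.9 240.3 126. ] [58.3 35.6 57.8 35.6] [ -77.3 -165.3  102.7   15.5]
210 [527.  240.4 126. ] [58.1 35.4 57.6 35.4] [ -77.3 -165.3  102.7   15.5]
225 [527.1 240.6 126. ] [57.8 35.1 57.3 35.1] [ -77.  -165.   103.    15.7]
clock: 0.9
eef_pos: [425.5, 339.8, 225.9]
tcp_rot: [-3.141, -0.0, 2.876]
contact_force: [0.3, 0.4, 0.8]
opening: 1.0
grasp_force: 0.0
clock: 1.7
eef_pos: [522.1, 243.1, 225.7]
tcp_rot: [-3.141, -0.0, 2.128]
contact_force: [0.4, -0.0, -0.5]
opening: 1.001
grasp_force: 0.0
clock: 2.0
eef_pos: [522.0, 243.2, 225.7]
tcp_rot: [-3.141, 0.0, 1.835]
contact_force: [0.3, 1.1, -0.5]
opening: 1.003
grasp_force: 0.0
```

```bash
python3 -m inch '[[-0.004,0.004,0,0,0,1,-1],[0,0,0.03,0,0,0,-1],[0,0,0.03,0,0,0,-1],[0,0,0.025,0,0,0,-1],[0,0,0.02,0,0,0,-1],[0,0,0.01,0,0,0,-1],[0,0,0,0,0,0,-1]]'
python3 -m inch '[[0,0,0,0,0,0,1],[0,0,0,0,0,0,1],[0,0,0,0,0,0,1],[0,0,0,0,0,0,1],[0,0,0,0,0,0,1],[0,0,0,0,0,0,1],[0,0,0,0,0,0,1],[0,0,0,0,0,0,1]]' 80
```

```text
clock: 2.7
eef_pos: [526.6, 240.1, 109.8]
tcp_rot: [-3.139, 0.0, 1.822]
contact_force: [-0.4, 0.5, -0.6]
opening: 1.001
grasp_force: 0.0
clock: 3.5
eef_pos: [527.2, 240.6, 112.3]
tcp_rot: [3.141, -0.0, 1.82]
contact_force: [-3.2, -2.1, 8.6]
opening: 0.368
grasp_force: 78.8
```

```bash
python3 -m inch '[[0,0,-0.01,0,0,0,1],[0,0,-0.02,0,0,0,1],[0,0,-0.02,0,0,0,1],[0,0,-0.025,0,0,0,1],[0,0,-0.025,0,0,0,1],[0,0,-0.025,0,0,0,1],[0,0,-0.025,0,0,0,1],[0,0,-0.01,0,0,0,1]]'
python3 - <<'E'
from rig import r
from h import *
print(delta(r.sense(),[570,-180,265],86.7))
E
```

```text
clock: 4.3
eef_pos: [527.7, 240.8, 273.5]
tcp_rot: [3.139, -0.0, 1.82]
contact_force: [0.3, 0.3, -7.5]
opening: 0.363
grasp_force: 81.2
(array([-0.4182, -0.0628,  0.0081]), array([ 0.15, -0.05, 17.57]))
```

```bash
python3 -m inch '[[-0.02,-0.003,0,0,0,0,1],[-0.038,-0.006,0,0,0,0,1],[-0.045,-0.007,0,0,0,0,1],[-0.045,-0.007,0,0,0,0,1],[-0.045,-0.007,0,0,0,0,1],[-0.045,-0.007,0,0,0,0,1],[-0.045,-0.007,0,0,0,0,1],[-0.045,-0.007,0,0,0,0,1]]'
python3 -m inch '[[-0.045,-0.007,0,0,0,0,1],[-0.045,-0.007,0,0,0,0,1],[-0.03,-0.007,0,0,0,5,1],[-0.02,-0.003,0,0,0,5,1],[0,0,0,0,0,5,1],[0,0,0,0,0,2.5,1],[0,0,0,0,0,0,1],[0,0,0,0,0,0,1]]'
python3 - <<'E'
from rig import r
from h import *
print(delta(r.sense(),[570,-256.5,190],86.7))
E
```

```text
clock: 5.1
eef_pos: [557.8, -91.6, 270.2]
tcp_rot: [-3.14, -0.001, 1.82]
contact_force: [1.8, -1.0, -6.7]
opening: 0.365
grasp_force: 81.2
clock: 5.9
eef_pos: [567.7, -231.3, 270.3]
tcp_rot: [-3.14, -0.0, 1.516]
contact_force: [0.4, -0.4, -6.9]
opening: 0.363
grasp_force: 81.1
(array([-0.025 ,  0.0038,  0.0803]), array([-0.07, -0.03,  0.16]))
```

```bash
python3 -m inch '[[-0.015,0.003,0.02,0,0,0,1],[-0.010,0.001,0.03,0,0,0,1],[0,0,0.02,0,0,0,1],[0,0,0.01,0,0,0,1],[0,0,0,0,0,0,1],[0,0,0,0,0,0,1]]'
python3 - <<'E'
from rig import r,eyes
from h import *
f={n:eyes.grab_frame(n) for n in("scene","top")};s=r.sense();pickle.dump((f,s),open("f1.pkl","wb"))
print(s["eef_pos"],s["tcp_rot"])
I=[]
for n in("top","scene"):
    u,v=[int(a) for a in proj(f[n],s["eef_pos"]-[0,0,60])];x0,y0=u-40,v-45;print(n,x0,y0)
    I.append(cv2.resize(f[n]["img"][y0:y0+100,x0:x0+80],(400,500),interpolation=cv2.INTER_CUBIC))
cv2.imwrite("pics/c1.png",np.hstack(I))
E
```

```text
clock: 6.5
eef_pos: [571.2, -256.7, 191.9]
tcp_rot: [3.141, 0.0, 1.515]
contact_force: [-0.2, 0.1, -7.1]
opening: 0.364
grasp_force: 81.2
[ 571.56188085 -256.90475253  192.54026856] [3.13948100e+00 8.05875420e-04 1.51502473e+00]
top 317 136
scene 115 149
```

View pics/c1.png

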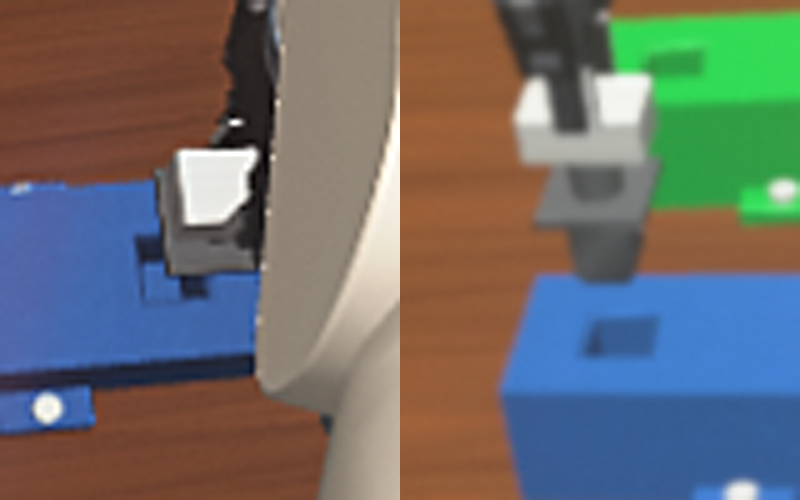

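The flat stake is held upright over the hole. The scene crop shows the foot at about (606,281) and the hole mouth from (583,352) to (659,318). I'll measure the stake against the hole in the same view.

Run:
```python
from h import *
f,s=pickle.load(open("f1.pkl","rb"));S,T=f["scene"],f["top"];e=s["eef_pos"]
def w(F,x0,y0,ox,p,z): return plane(F,[x0+(p[0]-ox)/5-.4,y0+p[1]/5-.4],z)[:2].round(1)
sc=lambda p,z:w(S,115,149,400,p,z); tc=lambda p,z:w(T,317,136,0,p,z)
print("hole scene",[sc(p,70) for p in[(595,320),(659,318),(652,356),(583,354)]],np.mean([sc(p,70) for p in[(595,320),(659,318),(652,356),(583,354)]],0))
print("collar top scene",[sc(p,e[2]-35) for p in[(553,163),(663,160),(646,220),(535,216)]],np.mean([sc(p,e[2]-35) for p in[(553,163),(663,160),(646,220),(535,216)]],0))
print("foot near edge scene",[sc(p,e[2]-83) for p in[(580,282),(632,284)]])
print("tang full-width sides at z+7 scene",[sc(p,e[2]-76) for p in[(575,255),(640,258)]])
print("head top scene",[sc(p,e[2]+15) for p in[(523,76),(655,76),(643,128),(515,122)]],np.mean([sc(p,e[2]+15) for p in[(523,76),(655,76),(643,128),(515,122)]],0))
print("collar near-left top",tc((172,270),e[2]-35),tc((252,262),e[2]-35), "far-left",tc((160,170),e[2]-35))
print("hole top: +y edge/near-left",tc((141,299),70),tc((138,238),70),tc((208,297),70))
```

```text
hole scene [array([ 559.9, -270.5]), array([ 559.8, -239.4]), array([ 588.6, -239.6]), array([ 585.5, -272.9])] [ 573.45 -255.6 ]
collar top scene [array([ 552.8, -279.2]), array([ 553.4, -227.7]), array([ 600.1, -230.2]), array([ 594.3, -281.3])] [ 575.15 -254.6 ]
foot near edge scene [array([ 581.2, -269.3]), array([ 584. , -244.6])]
tang full-width sides at z+7 scene [array([ 569.5, -272.3]), array([ 573.4, -241.2])]
head top scene [array([ 555.6, -285.3]), array([ 559.6, -224.8]), array([ 601.1, -225.3]), array([ 592.9, -282.9])] [ 577.3   -254.575]
collar near-left top [ 549.5 -232.1] [ 548.3 -268.8] far-left [ 595.7 -235.5]
hole top: +y edge/near-left [ 556.6 -238.7] [ 587. -243.] [ 553.2 -271.8]
```

```bash
python3 -m inch '[[0,-0.0012,0.015,0,0,0,1],[0,0,0.015,0,0,0,1],[0,0,0.005,0,0,0,1],[0,0,0.005,0,0,0,1],[0,0,0.005,0,0,0,1],[0,0,0.005,0,0,0,1]]'
```

```text
clock: 7.2
eef_pos: [569.7, -256.8, 140.9]
tcp_rot: [3.141, 0.0, 1.514]
contact_force: [-0.2, 0.2, -7.2]
opening: 0.367
grasp_force: 81.2
```

```bash
python3 -m inch '[[0,0,0.005,0,0,0,1],[0,0,0.005,0,0,0,1],[0,0,0,0,0,0,1]]'
```

```text
clock: 7.5
eef_pos: [569.5, -256.7, 130.4]
tcp_rot: [-3.141, -0.0, 1.514]
contact_force: [0.7, -0.1, -7.3]
opening: 0.364
grasp_force: 81.2
```

```bash
python3 -m inch '[[0,0,0.005,0,0,0,1],[0,0,0.005,0,0,0,1],[0,0,0.004,0,0,0,1],[0,0,0.002,0,0,0,1],[0,0,0,0,0,0,1]]'
```

```text
clock: 8.0
eef_pos: [569.5, -256.6, 114.8]
tcp_rot: [-3.141, -0.0, 1.514]
contact_force: [1.6, 0.3, -7.5]
opening: 0.368
grasp_force: 81.1
```

```bash
python3 -m inch '[[0,0,0.001,0,0,0,1],[0,0,0.001,0,0,0,1],[0,0,0.001,0,0,0,1],[0,0,0,0,0,0,1]]'
```

```text
clock: 8.4
eef_pos: [569.5, -256.8, 112.5]
tcp_rot: [3.141, 0.0, 1.514]
contact_force: [-0.7, -0.5, -0.7]
opening: 0.368
grasp_force: 81.7
```

```bash
python3 -m inch '[[0,0,0.001,0,0,0,1],[0,0,0.001,0,0,0,1],[0,0,0,0,0,0,1]]'
```

```text
clock: 8.7
eef_pos: [569.5, -256.8, 112.3]
tcp_rot: [3.141, 0.0, 1.514]
contact_force: [-8.2, 2.8, 16.5]
opening: 0.369
grasp_force: 83.8
```

```bash
python3 -m inch '[[0,0,-0.001,0,0,0,-1],[0,0,0,0,0,0,-1],[0,0,0,0,0,0,-1],[0,0,0,0,0,0,-1],[0,0,0,0,0,0,-1],[0,0,0,0,0,0,-1]]'
python3 -m inch '[[0,0,-0.01,0,0,0,-1],[0,0,-0.02,0,0,0,-1],[0,0,-0.03,0,0,0,-1],[0,0,-0.04,0,0,0,-1],[0,0,-0.03,0,0,0,-1],[-0.04,0,0,0,0,0,-1],[-0.04,0,0,0,0,0,-1],[-0.04,0,0,0,0,0,-1]]'
python3 - <<'E'
from rig import r,eyes
from h import *
f={n:eyes.grab_frame(n) for n in("scene","top")};s=r.sense();pickle.dump((f,s),open("f2.pkl","wb"))
c=lambda i,x,y:cv2.resize(i[y:y+120,x:x+80],(400,600),interpolation=cv2.INTER_CUBIC)
cv2.imwrite("pics/c2.png",np.hstack([c(f["top"]["img"],285,130),c(f["scene"]["img"],150,150)]))
print(s["eef_pos"])
E
```

```text
clock: 9.3
eef_pos: [569.4, -256.7, 110.9]
tcp_rot: [-3.141, -0.0, 1.514]
contact_force: [-0.9, 0.3, -0.3]
opening: 0.997
grasp_force: 0.0
clock: 10.1
eef_pos: [562.9, -377.7, 242.6]
tcp_rot: [3.14, 0.001, 1.515]
contact_force: [0.1, -0.3, -0.1]
opening: 1.002
grasp_force: 0.0
[ 562.13680855 -380.93021149  241.84029006]
```

View pics/c2.png

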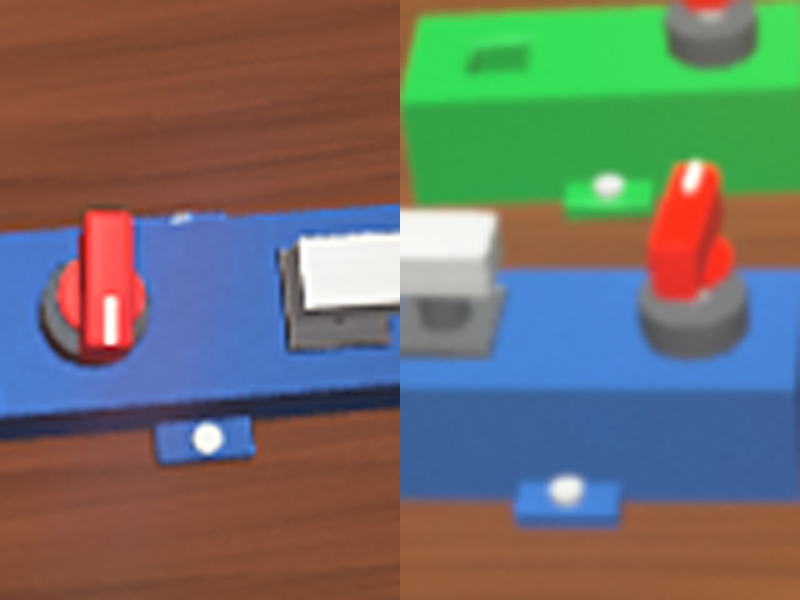

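The stake is standing with its collar flush on the block. The knob bar runs from (85–131,211) to (83–131,350) in the top crop; I'll triangulate its ends.

Run:
```python
from h import *
from rig import r
f,s=pickle.load(open("f2.pkl","rb"));S,T=f["scene"],f["top"]
t=lambda x,y:[285+x/5-.4,130+y/5-.4]; c=lambda x,y:[150+(x-400)/5-.4,150+y/5-.4]
P={"+x+y":(t(86,211),c(690,240)),"+x-y":(t(132,211),c(652,234)),"-x-y":(t(132,348),c(680,163)),"-x+y":(t(84,348),c(720,168))}
X=[]
for k,(p,q) in P.items(): X.append(tri(T,p,S,q)[0]);print(k,X[-1].round(1),tri(T,p,S,q)[1].round(1),plane(T,p,143)[:2].round(1),plane(S,q,143)[:2].round(1))
X=np.array(X);print(X.mean(0).round(1))
for F,i in((T,0),(S,1)):
    Y=np.array([plane(F,v[i],143) for v in P.values()]);d=Y[0]+Y[1]-Y[2]-Y[3];print("centre",Y.mean(0).round(1),"bar yaw",np.degrees(np.arctan2(d[1],d[0])).round(1),np.linalg.norm(d)/2)
# mask-based bar angle in top view
h=cv2.cvtColor(T["img"][150:215,285:325],cv2.COLOR_BGR2HSV)
print(delta(r.sense(),[575,-136.5,215],169))
```

```text
+x+y [ 607.9 -132.4  145.5] 0.8 [ 608.6 -132.4] [ 604.5 -133.1]
+x-y [ 604.6 -151.   147.3] 2.5 [ 605.9 -153.1] [ 599.1 -150.4]
-x-y [ 543.1 -141.4  142.5] 2.2 [ 543.  -142.4] [ 544.1 -140.2]
-x+y [ 546.4 -121.5  141. ] 0.1 [ 545.9 -121.1] [ 549.2 -121.4]
[ 575.5 -136.6  144.1]
centre [ 575.9 -137.3  143. ] bar yaw -9.9 63.69989188229898
centre [ 574.2 -136.3  143. ] bar yaw -11.2 56.19583793081713
(array([ 0.2448, -0.0017,  0.0263]), array([-5.000e-02,  1.500e-01, -8.241e+01]))
```

```bash
python3 -m inch '[[0.03,0,0,0,0,0,-1],[0.045,0,0,0,0,0,-1],[0.045,0,0,0,0,0,-1],[0.045,0,0,0,0,0,-1],[0.045,-0.0017,0,0,0,0,-1],[0.035,0,0,0,0,0,-1],[0,0,0,0,0,-8.2,-1],[0,0,0,0,0,-8.2,-1]]'
python3 -m inch '[[0,0,0,0,0,-8.2,-1],[0,0,0,0,0,-8.2,-1],[0,0,0,0,0,-8.2,-1],[0,0,0,0,0,-8.2,-1],[0,0,0,0,0,-8.2,-1],[0,0,0,0,0,-8.2,-1],[0,0,0,0,0,-8.2,-1],[0,0,0,0,0,-8.2,-1]]'
python3 -m inch '[[0,0,0,0,0,0,-1],[0,0,0,0,0,0,-1]]'
python3 - <<'E'
from h import *
from rig import r
print(delta(r.sense(),[575.5,-136.6,134],169.7))
E
```

```text
clock: 11.0
eef_pos: [574.8, -129.8, 241.8]
tcp_rot: [3.141, -0.0, 1.809]
contact_force: [0.6, -0.2, 0.7]
opening: 1.003
grasp_force: 0.0
clock: 11.8
eef_pos: [574.6, -131.2, 241.7]
tcp_rot: [3.141, 0.0, 2.952]
contact_force: [0.1, 0.1, -0.4]
opening: 1.001
grasp_force: 0.0
clock: 12.0
eef_pos: [574.8, -131.5, 241.5]
tcp_rot: [3.142, 0.0, 2.942]
contact_force: [0.6, -0.6, -0.3]
opening: 1.0
grasp_force: 0.0
(array([-0.0017, -0.0049,  0.1075]), array([ 0.  ,  0.01, -1.16]))
```

```bash
python3 -m inch '[[-0.0017,-0.005,0,0,0,-1.2,-1],[0,0,0.03,0,0,0,-1],[0,0,0.03,0,0,0,-1],[0,0,0.025,0,0,0,-1],[0,0,0.015,0,0,0,-1],[0,0,0.007,0,0,0,-1],[0,0,0,0,0,0,-1]]'
python3 -m inch '[[0,0,0,0,0,0,1],[0,0,0,0,0,0,1],[0,0,0,0,0,0,1],[0,0,0,0,0,0,1],[0,0,0,0,0,0,1],[0,0,0,0,0,0,1],[0,0,0,0,0,0,1],[0,0,0,0,0,0,1]]' 40
python3 -c "
from rig import r;s=r.sense();print(s['wrist_torque'],s['tcp_rot'])"
```

```text
clock: 12.7
eef_pos: [575.4, -137.1, 133.7]
tcp_rot: [3.142, -0.001, 2.966]
contact_force: [0.2, 1.0, 0.0]
opening: 1.001
grasp_force: 0.0
clock: 13.5
eef_pos: [575.8, -137.7, 134.8]
tcp_rot: [-3.141, 0.001, 2.967]
contact_force: [-1.8, -3.4, 5.6]
opening: 0.234
grasp_force: 39.1
[-0.53089098  0.35790983 -0.01288745] [-3.14072422e+00  9.64953368e-04  2.96667414e+00]
```

```bash
python3 -m inch '[[0,0,0.0006,0,0,6,1],[0,0,0.0006,0,0,6,1],[0,0,0.0006,0,0,6,1],[0,0,0.0006,0,0,6,1],[0,0,0.0006,0,0,6,1],[0,0,0.0006,0,0,6,1],[0,0,0.0006,0,0,6,1],[0,0,0,0,0,0,1]]'
python3 -c "
from rig import r;s=r.sense();print(s['wrist_torque'],s['tcp_rot'])"
```

```text
clock: 14.3
eef_pos: [575.9, -137.6, 130.4]
tcp_rot: [3.141, 0.001, 2.232]
contact_force: [-0.4, -4.5, 4.8]
opening: 0.233
grasp_force: 38.9
[-0.67045164  0.14359125 -0.11231652] [3.14142941e+00 1.17176345e-03 2.23204245e+00]
```

```bash
python3 -m inch '[[0,0,0.0006,0,0,6,1],[0,0,0.0006,0,0,6,1],[0,0,0.0006,0,0,6,1],[0,0,0.0006,0,0,6,1],[0,0,0.0006,0,0,6,1],[0,0,0.0003,0,0,3,1],[0,0,0,0,0,0,1]]'
python3 -c "
from rig import r;s=r.sense();print(s['wrist_torque'],s['tcp_rot'])"
```

```text
clock: 15.0
eef_pos: [575.9, -137.5, 127.0]
tcp_rot: [3.141, 0.001, 1.66]
contact_force: [-0.7, -4.1, 3.8]
opening: 0.236
grasp_force: 38.9
[-0.78138751  0.08389603 -0.07857667] [3.14069920e+00 8.75821836e-04 1.65977018e+00]
```

```bash
for i in 1; do :; done; python3 -m inch '[[0,0,0.0002,0,0,2,1],[0,0,0.0002,0,0,2,1],[0,0,0,0,0,0,1]]'
python3 -c "
from rig import r;s=r.sense();print(s['wrist_torque'],s['tcp_rot'])"
```

```text
clock: 15.3
eef_pos: [575.9, -137.5, 126.6]
tcp_rot: [3.141, 0.001, 1.591]
contact_force: [-0.9, -5.2, 4.9]
opening: 0.234
grasp_force: 39.0
[-0.93405735 -0.00574923  0.00778634] [3.14069919e+00 7.61191591e-04 1.59067240e+00]
```

```bash
python3 -m inch '[[0,0,0.0002,0,0,2,1],[0,0,0,0,0,2,1],[0,0,0,0,0,0,1]]'
python3 -c "
from rig import r;s=r.sense();print(s['wrist_torque'],s['tcp_rot'])"
```

```text
clock: 15.6
eef_pos: [576.0, -137.5, 126.5]
tcp_rot: [3.141, 0.001, 1.522]
contact_force: [-1.0, -4.5, 5.7]
opening: 0.234
grasp_force: 39.9
[-0.85734107  0.07438882  0.67063792] [3.14062128e+00 1.04499466e-03 1.52200361e+00]
```

```bash
python3 -m inch '[[0,0,0,0,0,2,1],[0,0,0,0,0,2,1],[0,0,0,0,0,0,1]]'
python3 -c "
from rig import r;s=r.sense();print(s['wrist_torque'],s['tcp_rot'])"
```

```text
clock: 15.9
eef_pos: [575.9, -136.4, 126.5]
tcp_rot: [3.141, -0.001, 1.451]
contact_force: [-0.9, 0.0, 7.9]
opening: 0.233
grasp_force: 47.2
[0.11732104 0.11272564 0.4615273 ] [ 3.14104500e+00 -8.73995811e-04  1.45132579e+00]
```

```bash
python3 -m inch '[[0,0,0,0,0,0,-1],[0,0,0,0,0,0,-1],[0,0,0,0,0,0,-1],[0,0,0,0,0,0,-1],[0,0,0,0,0,0,-1],[0,0,0,0,0,0,-1]]'
python3 -m inch '[[0,0,-0.01,0,0,0,-1],[0,0,-0.03,0,0,0,-1],[0,0,-0.04,0,0,0,-1],[0,0,-0.04,0,0,0,-1],[0.04,0,0,0,0,0,-1],[0.045,0,0,0,0,0,-1],[0.045,0,0,0,0,0,-1],[0.03,0,0,0,0,0,-1]]'
python3 - <<'E'
from rig import r,eyes
from h import *
f={n:eyes.grab_frame(n) for n in("scene","top")};s=r.sense();pickle.dump((f,s),open("f3.pkl","wb"))
c=lambda i,x,y:cv2.resize(i[y:y+80,x:x+100],(400,320),interpolation=cv2.INTER_CUBIC)
cv2.imwrite("pics/c3.png",np.hstack([c(f["top"]["img"],280,140),c(f["scene"]["img"],135,170)]))
print(s["eef_pos"])
E
```

```text
clock: 16.5
eef_pos: [575.5, -137.0, 125.9]
tcp_rot: [-3.141, -0.0, 1.448]
contact_force: [-0.6, -0.2, -0.6]
opening: 1.002
grasp_force: 0.0
clock: 17.3
eef_pos: [595.3, 24.3, 247.1]
tcp_rot: [3.141, -0.001, 1.449]
contact_force: [0.4, -0.1, -0.1]
opening: 1.001
grasp_force: 0.0
[595.46349607  25.17142397 246.87595433]
```

View pics/c3.png

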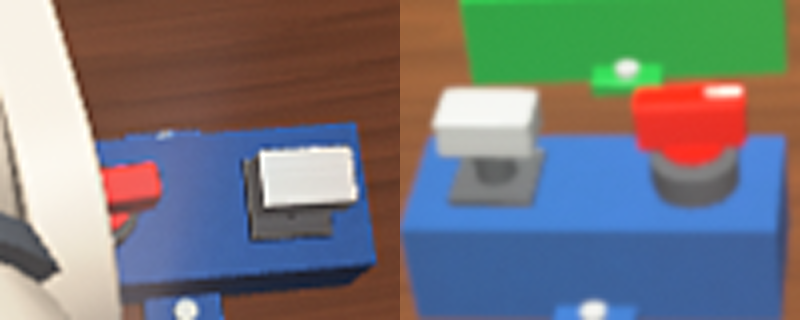

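The stake is home and the knob bar now lies across the holder. I'll swing clear and measure the bar's final angle before handing in.

```bash
python3 -m inch '[[0.04,0,0,0,0,0,-1],[0.045,0,0,0,0,0,-1],[0.045,0,0,0,0,0,-1],[0.045,0,0,0,0,0,-1],[0.045,0,0,0,0,0,-1],[0,0,0,0,0,0,-1]]'
python3 - <<'E'
from rig import r,eyes
from h import *
f={n:eyes.grab_frame(n) for n in("scene","top")};T=f["top"]
c=lambda i,x,y:cv2.resize(i[y:y+80,x:x+100],(400,320),interpolation=cv2.INTER_CUBIC)
cv2.imwrite("pics/c4.png",np.hstack([c(T["img"],280,140),cv2.resize(T["img"],(427,320))]))
i=cv2.resize(T["img"][150:215,285:330],None,fx=4,fy=4,interpolation=cv2.INTER_CUBIC);h=cv2.cvtColor(i,cv2.COLOR_BGR2HSV)
red=((h[...,0]<12)|(h[...,0]>168))&(h[...,1]>140)&(h[...,2]>90)
# far (+x) edge of bar = topmost red pixel per column
ys,xs=np.nonzero(red);cols=[x for x in range(xs.min()+10,xs.max()-10)]
p=np.float32([(x,ys[xs==x].min()) for x in cols]);vx,vy,x0,y0=cv2.fitLine(p,cv2.DIST_HUBER,0,.01,.01).ravel()
A=[plane(T,[285+(x0+k*vx)/4-.375,150+(y0+k*vy)/4-.375],135) for k in(-40,40)];d=A[1]-A[0]
print(A,np.degrees(np.arctan2(d[1],d[0])),(xs.min(),xs.max(),ys.min(),ys.max()))
E
```

```text
clock: 18.0
eef_pos: [622.5, 244.2, 246.4]
tcp_rot: [3.141, -0.002, 1.451]
contact_force: [0.2, -1.4, -0.0]
opening: 1.003
grasp_force: 0.0
[array([ 666.75187034, -119.95622845,  135.        ]), array([ 660.70850468, -166.0699026 ,  135.        ])] -97.46627094936584 (np.int64(0), np.int64(179), np.int64(0), np.int64(192))
```

View pics/c4.png

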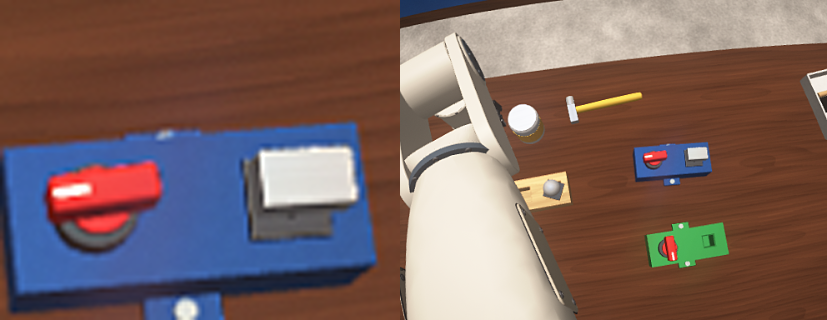

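The picture shows the bar about 7° off image horizontal and the block edge 4.4° off. A knob at its 1.5 rad stop would put the bar near 8°, so it is at the stop. The stake is seated and the arm is clear, so I'm handing in.

```bash
python3 -c "
from rig import r;print(r.sign_off())"
```

```text
the job is handed in; nothing more can be done
None
```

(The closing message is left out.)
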